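# Fit up a machine levelling foot on its base plate

### The job

Fit up the levelling foot on the base plate ready for tacking: first stand the square tube in the middle of the chalk square, square to it; then, on the chalk line, stand the gold lug lengthwise close up against the tube on the plate's slotted end and the red stiffener likewise on its round-hole end, in either order. Next lay the blue cap plate centred and square on top of the tube, and last set the nut flat on the middle of the cap plate. Let go of everything and leave the pipe offcut, magnet and tape measure where they are.

Things in the scene. Friction and masses are not known exactly. Their poses are not given: they have to be found in the camera images.
- base_plate: Bare grey steel plate, 220 (x) x 120 (y) x 12 mm, fixed flat on the table, at any yaw. Origin: centre of its underside; top 12 mm above. Its +x end is the SLOTTED end: two slots, 40 x 16 mm; the -x end has two round 18 mm holes. Round the centre is a white chalk square of 54 mm, sides along x and y, with a chalk line from it along the middle of the plate to each end.
- tube: Short piece of square steel tube, 50 x 50 mm outside, 5 mm wall, 60 mm high, open at top and bottom, bare steel, standing upright. Origin: centre of its underside; z up, x and y square to its sides. 0.34 to 0.5 kg.
- stiffener: Stiffener plate in dark red primer, standing upright on its long edge: 60 mm long (x), 12 mm thick (y), 50 mm high (z), the two top corners snipped off by 15 mm. Same either way round. Origin: centre of its underside. 0.22 to 0.32 kg.
- lug: Earth lug, gold-yellow passivated plate standing upright on its long edge: 60 mm long (x), 12 mm thick (y), 50 mm high (z), with a rounded top and a dark 16 mm hole through it. Same either way round. Origin: centre of its underside. 0.2 to 0.3 kg.
- cap_plate: Cap plate in blue primer, 60 x 60 x 12 mm, lying flat, with a 32 mm hole through its middle. Origin: centre of its underside; x and y square to its sides, z up. 0.22 to 0.34 kg.
- nut: Large bright zinc-plated hexagon nut lying flat: 46 mm across flats, 24 mm high, 30 mm bore. Origin: centre of its underside; z up, x points square to one of its flats (flats every 60 degrees). 0.17 to 0.25 kg.
- pipe_offcut: Bystander: copper-coloured round pipe offcut, 48 mm outside diameter, 50 mm high, standing on end. Origin: centre of its underside. Not part of the job.
- magnet: Bystander: orange arrow-shaped welding magnet lying flat, 75 x 75 mm, 16 mm thick. Origin: middle of its underside. Not part of the job.
- tape: Bystander: yellow and black tape measure standing up, 70 mm long (x), 38 mm thick (y), 60 mm high. Origin: centre of its underside. Not part of the job.

How it is judged:
By the outcome, as a careful person would: the job done as asked, in the order asked, and still so for the second after the job is handed in, with the robot touching nothing.
It also fails if it takes over 136 s, if anything falls off the work surface, if the arm or the gripper's body presses on something with over 40 N, if the wrist force passes 120 N, or if a joint passes its speed limit or range.

### The arm

A 6-joint arm with a two-finger parallel gripper is mounted at the origin on the work surface. World frame = base frame: x ahead of the robot, y to its left, z up, the work surface at z = 0. Lengths are in mm, angles in rad, forces in N, time in s.
With the tool pointing down it reaches from about 350 to 775 mm from the base axis. Payload 7.3 kg.
Tool frame: the origin (TCP) lies midway between the tips of the shut fingers; the grasp point (between the pads) lies 19 mm behind it; z points along the fingers, x is the direction in which the jaws open and shut, and the axes are right-handed (so a half turn about z gives the same grasp; the last joint's range is limited). The gripper opens to 92 mm and grips with 3 to 60 N. Pads are 19 mm wide; open, the fingers measure 130 mm over their backs; the gripper's body (75 mm by 190 mm) begins 47 mm behind the grasp point.
Start: joints at [-1.429, 0.342, 1.524, -0, 1.275, -0.146], TCP at [149.04, -503.42, 226.741] pointing down, gripper open.
Joint ranges: [-2.53, 2.53], [-0.77, 2.02], [0.04, 2.7], [-1, 4.14], [0.28, 2.66], [-3.11, 3.11]. Speed limits (rad/s): [2.57, 2.57, 3.14, 3.14, 3.14, 3.14].

### API

Orientations are given as [roll, pitch, yaw] about the fixed x, y, z axes, in that order (R = Rz(yaw) Ry(pitch) Rx(roll)).
In Python, from plant import bot gives the robot as it stands.
- The arm moves only by the shell command python3 -m pendant 'ROWS' [OPENING]. ROWS is JSON, a list of rows, each an object with "linear": the shift along the world's x, y, z in mm, a list of three; "twist": the turn about the world's z in degrees. In form: [{"linear": [x, y, z], "twist": twist}, ...]. A call has 1 to 20 rows; each row is the pose to reach, as a shift and turn from the pose commanded when the call began; what a row does not reach only later rows make up. A row lasts 1/8 s, in which the tool goes at most 62.5 mm and 10.7 degrees, less where a joint would pass 70% of its speed; a pose out of reach is approached as far as the arm can. A call with a gripper value outside its range is refused whole. OPENING is the closure in counts, from 0 (fully open) to 255 (shut), set as the call begins (- or left out, the last holds). The fingers move at their own pace and stop on an object; the grip force is fixed at half the most. Time passes only in rows, so rows that repeat a pose let the fingers close. It gives the time, the measured TCP pose, the force and the opening at its end, in the units of the state.
- bot.get_obs(): the state, without advancing time (a new reading comes with each control period).
- bot.capture(name): name is "side" or "top" or "wrist"; returns a dict with "frame" (420x560x3 uint8, blue, green, red), "z_map" (420x560 float32, mm along the optical axis (not along the pixel's ray), 0 where there is no reading), "fx", "fy", "cx", "cy" (pixels), "k1" (the pictures are not rectified: a ray, as slopes to the right and down, at radius r is drawn at 1 + k1 r^2 times it, then the intrinsics apply), "rvec" (rotation vector, rad) and "tvec" (3), from world to camera coordinates, as OpenCV has them. Camera axes: x right, y down, z forward; pixel columns grow to the right and rows downward; lengths in mm; the calibration is good to about 2 mm. A picture is of the moment at which its call begins.
- bot.close_job(): hands the job in, once; it reports no verdict.
The state is a dict: "time": time; "joint_positions": joint angles; "dq": joint speeds; "tau": joint torques, N m; "tool_pos": TCP position; "tcp_rot": TCP orientation; "contact_force": force on the tool from outside, world axes, zero at the start; "moment": the same for the moment, N m; "grip_width": finger opening in mm.
Only numpy, scipy, OpenCV 4.12 (cv2) and the standard library are available. Lean on these libraries where they do the work, as an engineer would, in place of code of your own. Each camera call takes 0.05 s, during which the arm holds its last target. There are 200 camera calls.

## Working session

There is one attempt and no reset: what is moved stays moved. The work goes in short steps, Python scripts to look and compute and a shell command to move; the robot and the scene stay as the last step left them, time stands still between calls to the robot, and variables do not carry over. Pictures are saved under pics/ and viewed, about 12 in all and at most 16, crops included, and the job is handed in when it is done.

```bash
ls; mkdir -p pics; cat > h.py <<'E'
import numpy as np, cv2
from plant import bot
def cap(n,save=None):
    c=bot.capture(n)
    if save: cv2.imwrite(f'pics/{save}.png',c['frame'])
    np.savez(f'/tmp/{save or n}.npz',**{k:np.array(v) for k,v in c.items()})
    return c
def load(s): return dict(np.load(f'/tmp/{s}.npz'))
def ray(c,u,v):
    K=np.array([[c['fx'],0,c['cx']],[0,c['fy'],c['cy']],[0,0,1]],float)
    p=cv2.undistortPoints(np.array([[[u,v]]],float),K,np.array([float(c['k1']),0,0,0,0]))[0,0]
    R=cv2.Rodrigues(np.array(c['rvec'],float))[0]; t=np.array(c['tvec'],float).ravel()
    return -R.T@t, R.T@np.array([p[0],p[1],1.])
def atz(c,u,v,z):
    o,d=ray(c,u,v); return o+d*(z-o[2])/d[2]
def dep(c,u,v):
    o,d=ray(c,u,v); return o+d*float(c['z_map'][int(round(v)),int(round(u))])
def proj(c,P):
    K=np.array([[c['fx'],0,c['cx']],[0,c['fy'],c['cy']],[0,0,1]],float)
    return cv2.projectPoints(np.array(P,float).reshape(-1,3),np.array(c['rvec'],float),np.array(c['tvec'],float),K,np.array([float(c['k1']),0,0,0,0]))[0][:,0]
def cloud(c):
    h,w=c['z_map'].shape; uu,vv=np.meshgrid(np.arange(w),np.arange(h))
    K=np.array([[c['fx'],0,c['cx']],[0,c['fy'],c['cy']],[0,0,1]],float)
    p=cv2.undistortPoints(np.stack([uu,vv],-1).reshape(-1,1,2).astype(float),K,np.array([float(c['k1']),0,0,0,0]))[:,0]
    z=c['z_map'].reshape(-1,1); R=cv2.Rodrigues(np.array(c['rvec'],float))[0]; t=np.array(c['tvec'],float).ravel()
    P=(np.c_[p,np.ones(len(p))]*z-t)@R; P[z[:,0]==0]=np.nan
    return P.reshape(h,w,3)
E
python3 - <<'E'
from h import *
for n in ('top','side','wrist'):
    c=cap(n,n+'0'); print(n,c['fx'],c['cx'],c['cy'],c['k1'],-cv2.Rodrigues(np.array(c['rvec'],float))[0].T@np.array(c['tvec'],float).ravel())
c=np.vstack([load('top0')['frame'],load('side0')['frame']])
print(bot.get_obs())
E
```

```text
pics
top 387.8970429347328 285.0483240788787 210.33255151266354 -0.09032181723094983 [ 363.07438328    2.81580462 1068.96282209]
side 460.66915049922034 286.5062312818822 212.2480814246945 -0.054494436400574865 [364.82372169 874.48771122 531.66864431]
wrist 371.6426866064829 278.9235023830213 206.03426340043796 0.02042658112007225 [ 229.77122109 -478.50171866  383.21435308]
{'time': 0.15, 'joint_positions': array([-1.42901221e+00,  3.42506413e-01,  1.52479972e+00, -2.74412595e-06,
        1.27545820e+00, -1.46000949e-01]), 'dq': array([-0.00020301, -0.00035796, -0.0023425 ,  0.0002326 ,  0.00043407,
       -0.00056542]), 'tau': array([ 1.85814024e-03, -4.31467688e+01, -2.44353139e+01,  7.17506697e-02,
        5.37931756e-02, -9.12824657e-05]), 'tool_pos': array([ 148.98385616, -503.07786601,  226.23309928]), 'tcp_rot': array([-3.14142479e+00,  1.15959233e-03, -1.28301037e+00]), 'contact_force': array([ 0.17361591,  0.02922002, -0.70258048]), 'moment': array([0.00070272, 0.00510958, 0.04245339]), 'grip_width': 91.29559128759499}
```

View pics/top0.png

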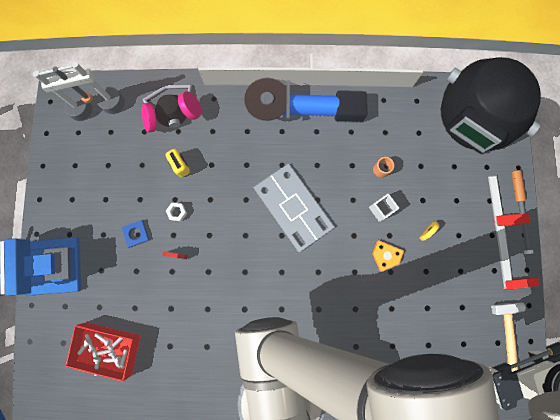

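View pics/side0.png

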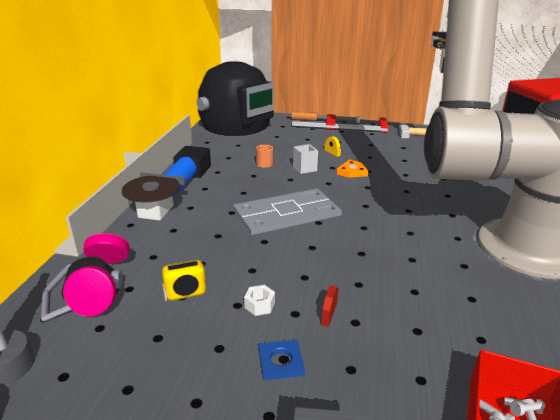

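The top picture shows the plate at about (295,207) with its slotted end at lower right (about 312,235), the tube at (384,206), the lug at (429,231), the stiffener at (175,254), the cap at (136,233) and the nut at (177,211). The bystanders are the pipe at (385,166), the magnet at (388,254) and the tape at (177,163). The side view agrees.

```bash
python3 - <<'E'
from h import *
for n in ('top0','side0'):
    c=load(n); P=cloud(c)
    M=((P[...,2]>5)&(P[...,2]<90)&(P[...,0]>250)&(P[...,0]<640)&(abs(P[...,1])<520)).astype(np.uint8)
    k,l,s,cen=cv2.connectedComponentsWithStats(M)
    print(n)
    for i in range(1,k):
        if s[i,4]<40: continue
        Q=P[l==i]; zt=np.percentile(Q[:,2],95); T=Q[Q[:,2]>zt-6]
        r=cv2.minAreaRect(T[:,:2].astype(np.float32))
        print(cen[i].round(0),s[i,4],'ztop',zt.round(1),'rect',np.round(r[0],1),np.round(r[1],1),round(r[2],1))
c=load('top0'); cv2.imwrite('pics/topcrop.png',cv2.resize(c['frame'][140:280,240:450],None,fx=3.8,fy=3.8,interpolation=cv2.INTER_CUBIC))
E
```

```text
top0
[180. 169.] 192 ztop 62.9 rect [629.9 278.9] [26.  32.7] 17.0
[382. 171.] 131 ztop 51.8 rect [ 626.6 -284. ] [22.9 47.1] 0.7
[293. 207.] 3164 ztop 15.6 rect [526.8 -33.6] [220.2 120.2] 35.1
[384. 207.] 346 ztop 62.1 rect [ 523.6 -277.8] [50.  52.8] 34.8
[176. 212.] 192 ztop 26.5 rect [512.3 289.6] [47.7 46.1] 82.8
[134. 233.] 374 ztop 15.2 rect [452.2 406.2] [58.9 60.2] 20.7
[430. 231.] 144 ztop 50.5 rect [ 461.8 -408.6] [11.7 34.1] 49.6
[386. 255.] 568 ztop 19.6 rect [ 387.6 -284.4] [73.4 72.4] 69.0
[174. 255.] 111 ztop 53.5 rect [394.8 287.6] [37.4 11.8] 82.5
side0
[333. 145.] 209 ztop 47.5 rect [ 459.8 -403.8] [16.1 30.6] 46.4
[267. 156.] 194 ztop 49.0 rect [ 627.8 -279.3] [48.  23.5] 89.1
[305. 157.] 582 ztop 58.9 rect [ 524.  -274.4] [55.3 58.9] 41.1
[352. 168.] 333 ztop 16.2 rect [ 387.  -282.3] [81.3 73.3] 69.8
[285. 210.] 2630 ztop 12.6 rect [527.7 -29.4] [221.2 125.5] 34.9
[194. 278.] 643 ztop 60.4 rect [633.6 284.9] [35.5 32.1] 33.5
[259. 299.] 641 ztop 24.3 rect [512.7 293.5] [53.3 46.4] 87.7
[329. 304.] 414 ztop 49.9 rect [393.9 292.6] [39.4 12.3] 81.0
[281. 358.] 1214 ztop 13.3 rect [452.9 408.1] [60.7 63.2] 20.5
```

View pics/topcrop.png

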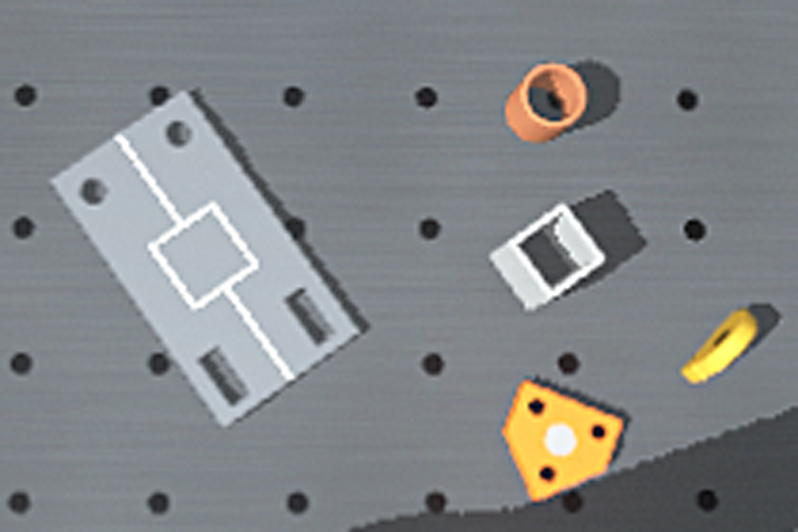

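```bash
python3 - <<'E'
from h import *
c=load('wrist0'); R=cv2.Rodrigues(c['rvec'])[0]; print('axis',R[2],'hit z0',atz(c,c['cx'],c['cy'],0),'z12 corners',[atz(c,*p,12).round(0) for p in ((0,0),(560,0),(0,420),(560,420))])
P=cloud(c); print(np.nanpercentile(P[...,2],[5,50,95]), (~np.isfinite(P[...,2])).mean())
E
```

```text
axis [-0.29665421 -0.08561678 -0.95113934] hit z0 [ 110.24914282 -512.99674928    0.        ] z12 corners [array([ 226., -223.,   12.]), array([ 366., -694.,   12.]), array([-260., -255.,   12.]), array([ -56., -932.,   12.])]
[ -2.45425674  -0.38042613 324.84583264] 0.003983843537414966
```

```bash
python3 -m pendant '[{"linear":[100,60,0],"twist":6},{"linear":[200,120,0],"twist":12},{"linear":[300,180,-20],"twist":18.5},{"linear":[375,227,-40],"twist":18.5},{"linear":[375,227,-60],"twist":18.5},{"linear":[375,227,-60],"twist":18.5},{"linear":[375,227,-60],"twist":18.5},{"linear":[375,227,-60],"twist":18.5},{"linear":[375,227,-60],"twist":18.5},{"linear":[375,227,-60],"twist":18.5},{"linear":[375,227,-60],"twist":18.5}]' 0
cat >> h.py <<'E'
def clusters(c,zlo=5,box=(250,700,-520,520),amin=150,zhi=100):
    P=cloud(c)
    M=((P[...,2]>zlo)&(P[...,2]<zhi)&(P[...,0]>box[0])&(P[...,0]<box[1])&(P[...,1]>box[2])&(P[...,1]<box[3])).astype(np.uint8)
    k,l,s,cen=cv2.connectedComponentsWithStats(M)
    for i in range(1,k):
        if s[i,4]<amin: continue
        Q=P[l==i]; zt=np.percentile(Q[:,2],90); T=Q[abs(Q[:,2]-zt)<4]
        r=cv2.minAreaRect(T[:,:2].astype(np.float32))
        print(cen[i].round(0),s[i,4],'ztop',zt.round(1),'rect',np.round(r[0],1),np.round(r[1],1),round(r[2],1))
E
python3 - <<'E'
from h import *
c=cap('wrist','w1'); o=bot.get_obs(); print(o['tool_pos'],np.degrees(o['tcp_rot']),o['time']); clusters(c)
E
```

```text
time: 1.52
tool_pos: [523.2, -277.5, 167.4]
tcp_rot: [-3.141, -0.001, -0.962]
contact_force: [-1.1, -0.8, 0.2]
grip_width: 91.8
[ 523.33339931 -277.45859773  167.28748814] [-1.79992465e+02 -4.64902134e-02 -5.51153057e+01] 1.575
[52. 74.] 14915 ztop 12.3 rect [490.1 -73.8] [109.7  95.4] 35.0
[380.  72.] 2849 ztop 49.3 rect [ 639.  -281.8] [46.7 47.1] 11.5
[279. 197.] 3824 ztop 59.7 rect [ 523.9 -276.7] [50.8 50.1] 35.4
[212. 289.] 3001 ztop 16.1 rect [ 409.8 -278.8] [59.1 77. ] 36.2
[358. 307.] 504 ztop 20.9 rect [ 472.5 -409.5] [ 2.  36.1] 45.7
```

View pics/w1.png

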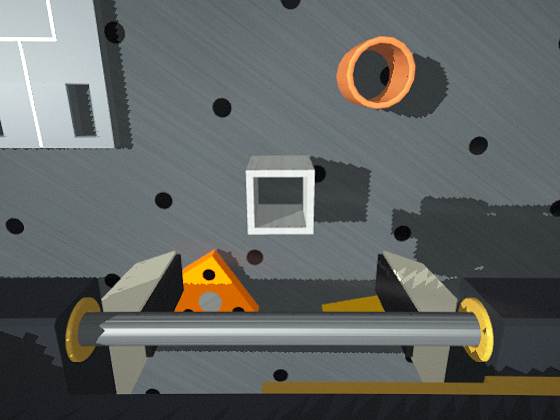

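The wrist view is turned so that up is along +35°. The tube is at (280,200), the magnet at (212,280), and the plate corner is at upper left. The measured tube top is 59.7 mm and its size 50.8x50.1 mm, which match the given figures. Next I grasp the tube.

```bash
python3 -m pendant '[{"linear":[0.5,0.5,-40],"twist":0},{"linear":[0.5,0.5,-80],"twist":0},{"linear":[0.5,0.5,-110],"twist":0},{"linear":[0.5,0.5,-130],"twist":0},{"linear":[0.5,0.5,-142],"twist":0},{"linear":[0.5,0.5,-146],"twist":0},{"linear":[0.5,0.5,-146],"twist":0},{"linear":[0.5,0.5,-146],"twist":0}]' 0
python3 -m pendant '[{"linear":[0,0,0],"twist":0},{"linear":[0,0,0],"twist":0},{"linear":[0,0,0],"twist":0},{"linear":[0,0,0],"twist":0},{"linear":[0,0,0],"twist":0},{"linear":[0,0,0],"twist":0},{"linear":[0,0,0],"twist":0},{"linear":[0,0,0],"twist":0}]' 255
```

```text
time: 2.58
tool_pos: [525.0, -276.3, 21.6]
tcp_rot: [-3.141, -0.002, -0.96]
contact_force: [-0.9, -0.4, 0.4]
grip_width: 91.8
time: 3.58
tool_pos: [524.7, -276.1, 20.8]
tcp_rot: [-3.141, -0.001, -0.96]
contact_force: [1.5, -1.8, 0.3]
grip_width: 50.0
```

```bash
python3 -m pendant '[{"linear":[0,0,15],"twist":0},{"linear":[0,0,45],"twist":0},{"linear":[0,0,80],"twist":0},{"linear":[-10,25,110],"twist":0},{"linear":[-25,60,130],"twist":0},{"linear":[-40,100,130],"twist":0},{"linear":[-55,140,130],"twist":0},{"linear":[-70,175,130],"twist":0},{"linear":[-74,186,130],"twist":0},{"linear":[-74,186,130],"twist":0},{"linear":[-74,186,130],"twist":0},{"linear":[-74,186,130],"twist":0}]'
python3 - <<'E'
from h import *
c=cap('wrist','w2'); o=bot.get_obs(); print(o['tool_pos'],np.degrees(o['tcp_rot']),o['grip_width'],o['contact_force']); clusters(c,zhi=200)
E
```

```text
time: 5.08
tool_pos: [450.9, -90.8, 150.7]
tcp_rot: [3.142, -0.0, -0.961]
contact_force: [0.5, 0.3, -4.2]
grip_width: 49.8
[450.78155336 -90.67222675 150.61856389] [ 1.79991112e+02 -3.98198952e-03 -5.50702414e+01] 49.926197969741445 [ 0.32937593 -0.41155814 -3.7430115 ]
[274.  97.] 30625 ztop 12.0 rect [500.7 -50. ] [155.7 120.9] 35.1
[279. 267.] 15300 ztop 189.4 rect [462.3 -82. ] [21.4 75. ] 34.7
[279. 362.] 4386 ztop 189.4 rect [ 435.8 -100.5] [17.3 50.5] 34.9
[536. 370.] 382 ztop 22.0 rect [ 444.9 -389.9] [13.5 10.4] 41.4
```

View pics/w2.png

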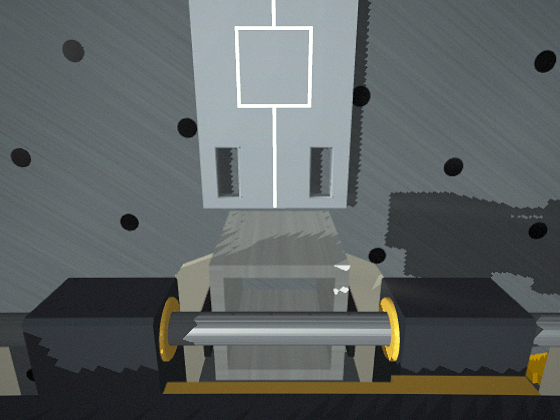

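The held tube hides the lower part of the view. The chalk square is clear, with corners at about (237,28), (311,28), (311,105) and (239,105). The slotted end's edge is at v≈208.

```bash
cat >> h.py <<'E'
def chalk(c,box,z=12,thr=None,mask=None):
    """white pixels within box -> fitted square's centre and yaw in world"""
    u0,v0,u1,v1=box; g=c['frame'].min(axis=2).astype(float)
    sub=g[v0:v1,u0:u1]; thr=thr or 0.5*(np.median(sub)+sub.max()); m=(sub>thr).astype(np.uint8)
    cs,_=cv2.findContours(m,cv2.RETR_CCOMP,cv2.CHAIN_APPROX_NONE)
    # inner contour of the square = hole
    _,h=cv2.findContours(m,cv2.RETR_CCOMP,cv2.CHAIN_APPROX_NONE); 
    k=max((i for i in range(len(cs)) if h[0,i,3]>=0),key=lambda i:cv2.contourArea(cs[i]))
    q=cs[k][:,0]+[u0,v0]
    W=np.array([atz(c,*p,z)[:2] for p in q],np.float32)
    return cv2.minAreaRect(W),q
E
python3 - <<'E'
from h import *
c=load('w2'); r,q=chalk(c,(222,10,330,120)); print(r, q.min(0),q.max(0))
P=cloud(c); o=bot.get_obs()
# plate edge lines in plate frame
a=np.radians(35.05); ex=np.array([np.cos(a),np.sin(a)]); ey=np.array([-ex[1],ex[0]])
M=(abs(P[...,2]-12)<3); M[215:]=0; Q=P[M][:,:2]; print('x min',(Q@ex).min(),np.percentile(Q@ex,.2),'y',(Q@ey).min(),(Q@ey).max(), 'centre', ((Q@ey).min()+(Q@ey).max())/2, np.array(r[0])@ex,np.array(r[0])@ey)
t=np.array([524.5,-275.9]);cen=np.array(r[0]); print('tube',np.array([523.9,-276.7])@ex,np.array([523.9,-276.7])@ey)
E
```

```text
((527.5184326171875, -30.991500854492188), (52.10247802734375, 52.66754913330078), 35.101470947265625) [237  29] [309 104]
x min 303.33408936184964 303.72560917511436 y -388.9197944870254 -268.0650673921789 centre -328.4924309396022 414.0554520023245 -328.3203504860138
tube 269.9850226943012 -527.391872823954
```

```bash
python3 -m pendant '[{"linear":[15,12,-10],"twist":0},{"linear":[35,27,-25],"twist":0},{"linear":[55,42,-40],"twist":0},{"linear":[70,54,-55],"twist":0},{"linear":[77.6,59.6,-75],"twist":0},{"linear":[77.6,59.6,-95],"twist":0},{"linear":[77.6,59.6,-107],"twist":0},{"linear":[77.6,59.6,-112],"twist":0},{"linear":[77.6,59.6,-115],"twist":0},{"linear":[77.6,59.6,-116],"twist":0},{"linear":[77.6,59.6,-117],"twist":0},{"linear":[77.6,59.6,-117.5],"twist":0},{"linear":[77.6,59.6,-117.8],"twist":0},{"linear":[77.6,59.6,-118],"twist":0},{"linear":[77.6,59.6,-118],"twist":0}]'
python3 -c "
from h import *
cap('side','s3'); o=bot.get_obs(); print(o['tool_pos'],o['contact_force'])"
```

```text
time: 7.0
tool_pos: [528.2, -30.3, 32.8]
tcp_rot: [-3.142, -0.0, -0.96]
contact_force: [0.5, -0.4, -3.1]
grip_width: 49.7
[528.15618453 -30.33030216  32.78508931] [-0.64093999  0.10319923 -3.46002572]
```

```bash
python3 -m pendant '[{"linear":[0,0,-0.6],"twist":0},{"linear":[0,0,-0.6],"twist":0},{"linear":[0,0,-0.6],"twist":0}]'
python3 -m pendant '[{"linear":[0,0,-0.6],"twist":0},{"linear":[0,0,-0.6],"twist":0},{"linear":[0,0,-0.6],"twist":0},{"linear":[0,0,-0.6],"twist":0},{"linear":[0,0,-0.6],"twist":0},{"linear":[0,0,20],"twist":0},{"linear":[0,0,60],"twist":0},{"linear":[0,0,110],"twist":0},{"linear":[0,0,147],"twist":0},{"linear":[0,0,147],"twist":0},{"linear":[0,0,147],"twist":0},{"linear":[0,0,147],"twist":0}]' 0
python3 - <<'E'
from h import *
c=cap('wrist','w4'); o=bot.get_obs(); print(o['tool_pos'],np.degrees(o['tcp_rot'])); clusters(c,zlo=40)
clusters(c,zlo=6,zhi=18)
cv2.imwrite('pics/w4c.png',cv2.resize(c['frame'][60:320,130:430],None,fx=2.3,fy=2.3,interpolation=cv2.INTER_CUBIC))
E
```

```text
time: 7.42
tool_pos: [528.2, -30.3, 32.7]
tcp_rot: [-3.141, -0.0, -0.96]
contact_force: [-3.0, -0.4, 5.8]
grip_width: 49.8
time: 8.93
tool_pos: [527.4, -30.2, 177.7]
tcp_rot: [3.14, 0.002, -0.96]
contact_force: [-0.1, -0.3, -0.0]
grip_width: 92.1
[527.47196482 -30.19962389 177.81796479] [ 1.79893915e+02  1.03253798e-01 -5.50088831e+01]
[280. 201.] 3087 ztop 71.8 rect [526.7 -29.8] [50.7 50. ] 34.9
[282. 160.] 25209 ztop 12.0 rect [527.2 -31.4] [221.  121.3] 35.1
[280. 194.] 1293 ztop 12.7 rect [520.2 -34.3] [25.4 40.2] 35.1
[549. 236.] 348 ztop 16.7 rect [ 627.4 -265.4] [34.8  8.4] 36.7
[403. 378.] 153 ztop 14.8 rect [ 429.1 -261.5] [ 9.3 21.4] 35.4
```

View pics/w4c.png

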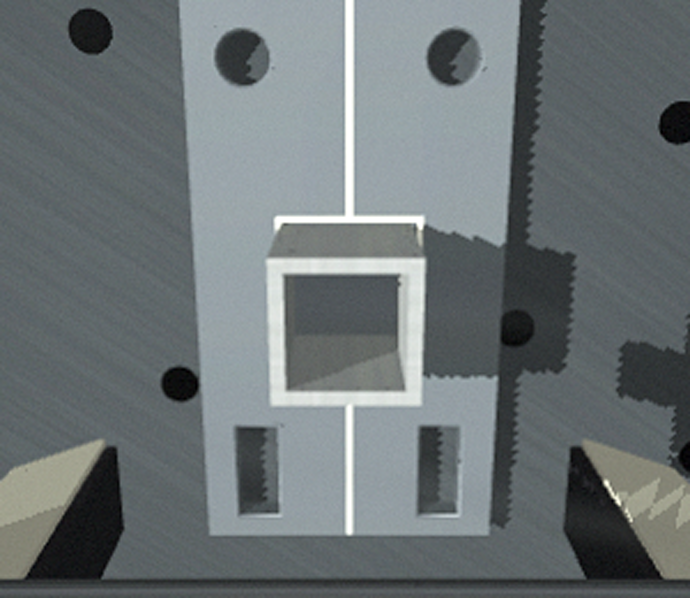

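Tube is in place. At its back bottom edge the white rim shows equally left and right, at crop (277,222) and (423,222). The depth fit shows a 1.6 mm offset in plate y, so I'm checking again settled, with the side camera too.

```bash
python3 - <<'E'
from h import *
c=cap('wrist','w5'); o=bot.get_obs(); print(o['tool_pos'],np.degrees(o['tcp_rot'])); clusters(c,zlo=40)
s=cap('side','s5'); clusters(s,zlo=40,box=(480,580,-80,20)); clusters(s,zlo=6,zhi=18,box=(400,660,-150,100),amin=1000)
a=cv2.resize(c['frame'][120:260,200:360],None,fx=4,fy=4,interpolation=cv2.INTER_CUBIC)
b=cv2.resize(s['frame'][130:250,220:350],None,fx=4.5,fy=4.5,interpolation=cv2.INTER_CUBIC)
h=max(a.shape[0],b.shape[0]); im=np.zeros((h,a.shape[1]+b.shape[1],3),np.uint8); im[:a.shape[0],:a.shape[1]]=a; im[:b.shape[0],a.shape[1]:]=b
im=cv2.resize(im,(800,int(h*800/im.shape[1])));cv2.imwrite('pics/w5c.png',im)
E
```

```text
[527.62401537 -30.23524242 178.00061731] [ 1.79909828e+02  8.76602912e-02 -5.50126395e+01]
[279. 201.] 3086 ztop 71.8 rect [526.7 -29.9] [50.9 50.1] 35.1
[287. 191.] 593 ztop 70.8 rect [527. -28.] [52.  52.7] 34.1
[284. 211.] 2138 ztop 12.3 rect [526.8 -29.7] [222.5 124.4] 35.1
```

View pics/w5c.png

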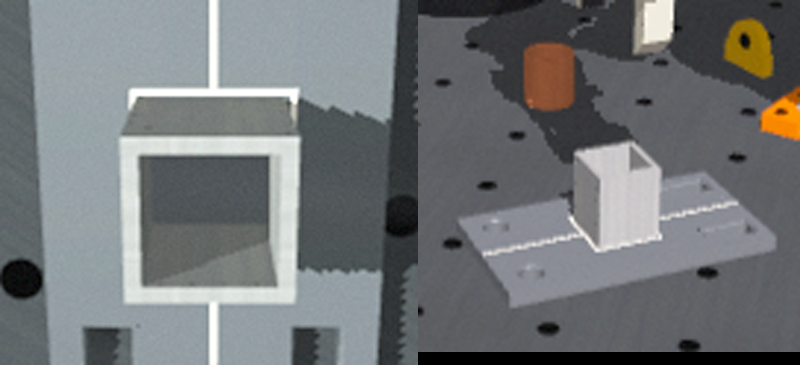

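```bash
python3 - <<'E'
from h import *
a=np.radians(35.05); ex=np.array([np.cos(a),np.sin(a)]); ey=np.array([-ex[1],ex[0]])
for n in ('w5','s5'):
  c=load(n);P=cloud(c); X=P[...,:2]@ex; Y=P[...,:2]@ey; Z=P[...,2]
  M=(abs(Z-12)<1.5)&(abs(X-414)<113)&(abs(Y+328)<64); print(n,'plate X',np.percentile(X[M],[.1,99.9]),'Y',np.percentile(Y[M],[.1,99.9]))
  for z in (18,28,38,48,58,68):
    m=(abs(Z-z)<4)&(abs(X-414)<40)&(abs(Y+328)<40); x,y=X[m],Y[m]
    bk=x>430; lf=y>-310
    print(z,m.sum(),'back X',np.median(x[bk]).round(2) if bk.any() else 0,'Y',y[bk].min().round(2),y[bk].max().round(2),'| left Y',np.median(y[lf]).round(2) if lf.any() else 0,'X',x[lf].min().round(1) if lf.any() else 0,x[lf].max().round(1) if lf.any() else 0)
E
```

```text
w5 plate X [304.22409513 523.44919941] Y [-388.59369392 -268.33539286]
18 280 back X 439.0 Y -351.63 -302.11 | left Y -306.82 X 393.8 439.2
28 274 back X 439.03 Y -351.44 -302.06 | left Y -306.86 X 393.7 439.2
38 309 back X 439.0 Y -351.66 -302.11 | left Y -306.92 X 393.7 439.2
48 347 back X 439.01 Y -351.6 -301.98 | left Y -306.87 X 393.5 439.2
58 386 back X 439.02 Y -351.7 -302.11 | left Y -306.93 X 393.6 439.3
68 1777 back X 436.99 Y -351.7 -301.96 | left Y -305.12 X 388.8 439.4
s5 plate X [305.67972984 525.22497011] Y [-387.56523378 -264.69491106]
18 90 back X 439.71 Y -352.76 -299.79 | left Y -301.5 X 390.3 441.3
28 89 back X 439.77 Y -348.68 -298.19 | left Y -301.73 X 390.7 440.7
38 89 back X 439.82 Y -350.16 -297.47 | left Y -301.47 X 392.3 440.9
48 105 back X 439.58 Y -349.96 -298.82 | left Y -301.62 X 390.9 441.2
58 140 back X 439.67 Y -351.19 -298.24 | left Y -301.2 X 389.9 440.6
68 215 back X 438.62 Y -351.17 -299.48 | left Y -302.21 X 390.2 441.5
```

The settled depth shows the tube sides at plate-frame Y −351.65 and −302.05. Its centre is −326.85 against −328.45 for the plate, so it sits 1.6 mm off; plate x is fine. I'll regrasp it and shift it (+0.9, −1.3).

```bash
python3 -m pendant '[{"linear":[0,0,-45],"twist":0},{"linear":[0,0,-90],"twist":0},{"linear":[0,0,-125],"twist":0},{"linear":[0,0,-142],"twist":0},{"linear":[0,0,-146],"twist":0},{"linear":[0,0,-146],"twist":0},{"linear":[0,0,-146],"twist":0}]' 0
python3 -m pendant '[{"linear":[0,0,0],"twist":0},{"linear":[0,0,0],"twist":0},{"linear":[0,0,0],"twist":0},{"linear":[0,0,0],"twist":0},{"linear":[0,0,0],"twist":0},{"linear":[0,0,0],"twist":0},{"linear":[0,0,0],"twist":0},{"linear":[0,0,2],"twist":0},{"linear":[0,0,4],"twist":0},{"linear":[0.9,-1.3,4],"twist":0},{"linear":[0.9,-1.3,3],"twist":0},{"linear":[0.9,-1.3,2],"twist":0},{"linear":[0.9,-1.3,1],"twist":0},{"linear":[0.9,-1.3,0.3],"twist":0},{"linear":[0.9,-1.3,-0.3],"twist":0},{"linear":[0.9,-1.3,-0.3],"twist":0}]' 255
python3 -m pendant '[{"linear":[0,0,0],"twist":0},{"linear":[0,0,0],"twist":0},{"linear":[0,0,0],"twist":0},{"linear":[0,0,0],"twist":0},{"linear":[0,0,0],"twist":0},{"linear":[0,0,30],"twist":0},{"linear":[0,0,70],"twist":0},{"linear":[0,0,120],"twist":0},{"linear":[0,0,146],"twist":0},{"linear":[0,0,146],"twist":0},{"linear":[0,0,146],"twist":0},{"linear":[0,0,146],"twist":0},{"linear":[0,0,146],"twist":0}]' 0
cat >> h.py <<'E'
def tubecheck(c):
  a=np.radians(35.05); ex=np.array([np.cos(a),np.sin(a)]); ey=np.array([-ex[1],ex[0]])
  P=cloud(c); X=P[...,:2]@ex; Y=P[...,:2]@ey; Z=P[...,2]
  M=(abs(Z-12)<1.5)&(abs(X-414)<113)&(abs(Y+328)<64); print('plate X',np.percentile(X[M],[.1,99.9]),'Y',np.percentile(Y[M],[.1,99.9]))
  for z in (28,48,66):
    m=(abs(Z-z)<4)&(abs(X-414)<40)&(abs(Y+328)<40); x,y=X[m],Y[m]; bk=x>430
    print(z,'back X',np.median(x[bk]).round(2),'Y',y[bk].min().round(2),y[bk].max().round(2),((y[bk].min()+y[bk].max())/2).round(2))
E
python3 - <<'E'
from h import *
c=cap('wrist','w6'); tubecheck(c); o=bot.get_obs(); print(o['tool_pos'],o['time']); clusters(c,zlo=40)
E
```

```text
time: 9.95
tool_pos: [528.8, -30.4, 34.0]
tcp_rot: [-3.14, -0.001, -0.96]
contact_force: [-0.3, 0.1, -0.1]
grip_width: 91.4
time: 11.95
tool_pos: [529.0, -31.6, 33.1]
tcp_rot: [-3.142, -0.0, -0.96]
contact_force: [-1.7, 0.8, 0.9]
grip_width: 50.2
time: 13.58
tool_pos: [528.6, -31.6, 177.8]
tcp_rot: [3.14, 0.001, -0.96]
contact_force: [0.1, -0.2, 0.4]
grip_width: 91.9
plate X [304.51987474 523.69431782] Y [-388.54081034 -268.30059097]
28 back X 438.98 Y -352.64 -303.5 -328.07
48 back X 438.97 Y -353.24 -303.43 -328.34
66 back X 439.02 Y -353.35 -303.54 -328.45
[528.75032491 -31.56320315 178.02902242] 13.625
[279. 201.] 3030 ztop 71.7 rect [527.6 -31. ] [50.4 50.1] 34.9
```

Tube is now centred (Y −328.4 against −328.4 for the plate, yaw 34.9). Next is the lug.

```bash
python3 -m pendant '[{"linear":[-10,-50,0],"twist":-10},{"linear":[-20,-110,0],"twist":-20},{"linear":[-30,-170,0],"twist":-30},{"linear":[-42,-230,0],"twist":-40},{"linear":[-52,-290,0],"twist":-50},{"linear":[-62,-340,0],"twist":-60},{"linear":[-68,-374,-10],"twist":-70},{"linear":[-68,-374,-15],"twist":-75},{"linear":[-68,-374,-15],"twist":-75},{"linear":[-68,-374,-15],"twist":-75},{"linear":[-68,-374,-15],"twist":-75},{"linear":[-68,-374,-15],"twist":-75},{"linear":[-68,-374,-15],"twist":-75},{"linear":[-68,-374,-15],"twist":-75}]' 0
cat >> h.py <<'E'
def upright(c,box,zr=(8,44)):
    """vertical thin plate: footprint from points at mid heights"""
    P=cloud(c).reshape(-1,3); m=(P[:,2]>zr[0])&(P[:,2]<zr[1])&(P[:,0]>box[0])&(P[:,0]<box[1])&(P[:,1]>box[2])&(P[:,1]<box[3])
    r=cv2.minAreaRect(P[m][:,:2].astype(np.float32)); print(m.sum(),r,'zmax',np.nanmax(P[(P[:,0]>box[0])&(P[:,0]<box[1])&(P[:,1]>box[2])&(P[:,1]<box[3]),2]))
    return P[m],r
E
python3 - <<'E'
from h import *
c=cap('wrist','w7'); o=bot.get_obs(); print(o['tool_pos'],np.degrees(o['tcp_rot'])); clusters(c,zlo=5,box=(400,520,-470,-350))
Q,r=upright(c,(400,520,-470,-350)); upright(c,(400,520,-470,-350),(30,60))
E
```

```text
time: 15.38
tool_pos: [461.1, -405.6, 163.9]
tcp_rot: [-3.141, -0.0, -2.269]
contact_force: [0.0, 0.1, -0.7]
grip_width: 91.7
[ 461.07002996 -405.58215141  163.88815275] [-1.79997411e+02 -7.45692746e-03 -1.29998167e+02]
[282. 185.] 1121 ztop 49.1 rect [ 462.6 -408.1] [11.9 30.2] 46.0
522 ((462.16058349609375, -407.4170837402344), (12.071377754211426, 60.59006881713867), 46.60492706298828) zmax 269.056484648815
924 ((462.68084716796875, -408.0401306152344), (12.1818265914917, 49.17073059082031), 46.1324462890625) zmax 269.056484648815
```

View pics/w7.png

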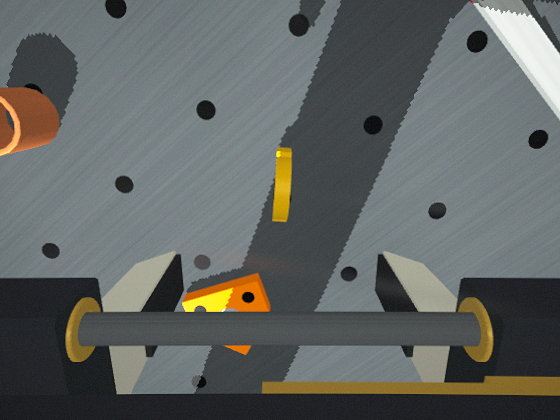

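The lug stands at pixels (275–292, 148–222), midway between the fingers. Its measured centre is (462.3, −407.6) with its thickness direction at 46.4°, and its length of 60.6 and thickness of 12.1 check. Next I grasp it.

```bash
python3 -m pendant '[{"linear":[0.4,-2.9,-40],"twist":-3.6},{"linear":[0.4,-2.9,-85],"twist":-3.6},{"linear":[0.4,-2.9,-120],"twist":-3.6},{"linear":[0.4,-2.9,-145],"twist":-3.6},{"linear":[0.4,-2.9,-154],"twist":-3.6},{"linear":[0.4,-2.9,-155.8],"twist":-3.6},{"linear":[0.4,-2.9,-155.8],"twist":-3.6},{"linear":[0.4,-2.9,-155.8],"twist":-3.6}]' 0
python3 -m pendant '[{"linear":[0,0,0],"twist":0},{"linear":[0,0,0],"twist":0},{"linear":[0,0,0],"twist":0},{"linear":[0,0,0],"twist":0},{"linear":[0,0,0],"twist":0},{"linear":[0,0,0],"twist":0},{"linear":[0,0,0],"twist":0},{"linear":[0,0,0],"twist":0},{"linear":[0,0,0],"twist":0},{"linear":[0,0,0],"twist":0}]' 255
```

```text
time: 16.42
tool_pos: [461.9, -409.0, 9.2]
tcp_rot: [-3.14, -0.0, -2.332]
contact_force: [-0.2, 0.2, 0.1]
grip_width: 91.6
time: 17.68
tool_pos: [461.4, -408.5, 8.0]
tcp_rot: [3.142, -0.0, -2.332]
contact_force: [0.3, -0.1, -0.1]
grip_width: 11.5
```

```bash
python3 -m pendant '[{"linear":[0,0,20],"twist":0},{"linear":[0,0,55],"twist":0},{"linear":[0,0,90],"twist":0},{"linear":[0,30,100],"twist":7},{"linear":[2,75,100],"twist":15},{"linear":[4,120,100],"twist":24},{"linear":[7,165,100],"twist":33},{"linear":[9,210,100],"twist":43},{"linear":[12,255,100],"twist":53},{"linear":[15,295,100],"twist":63},{"linear":[17,325,100],"twist":72},{"linear":[17.7,338,95],"twist":77},{"linear":[17.7,341.9,80],"twist":78.6},{"linear":[17.7,341.9,60],"twist":78.6},{"linear":[17.7,341.9,40],"twist":78.6},{"linear":[17.7,341.9,25],"twist":78.6},{"linear":[17.7,341.9,18],"twist":78.6},{"linear":[17.7,341.9,15],"twist":78.6},{"linear":[17.7,341.9,15],"twist":78.6},{"linear":[17.7,341.9,15],"twist":78.6}]'
python3 - <<'E'
from h import *
c=cap('wrist','w8'); o=bot.get_obs(); print(o['tool_pos'],np.degrees(o['tcp_rot']),o['grip_width']); s=cap('side','s8')
a=cv2.resize(c['frame'][40:260,140:420],None,fx=2,fy=2); b=cv2.resize(s['frame'][150:250,220:350],None,fx=4,fy=4)
cv2.imwrite('pics/w8c.png',np.hstack([a[:400,80:480],b[:400,:400]]))
E
```

```text
time: 20.18
tool_pos: [479.5, -66.7, 23.5]
tcp_rot: [-3.141, -0.001, -0.96]
contact_force: [0.1, -0.3, -2.7]
grip_width: 11.5
[479.44929636 -66.71953421  23.49798158] [-1.79967035e+02 -4.77253349e-02 -5.50107472e+01] 12.011533960098769
```

View pics/w8c.png

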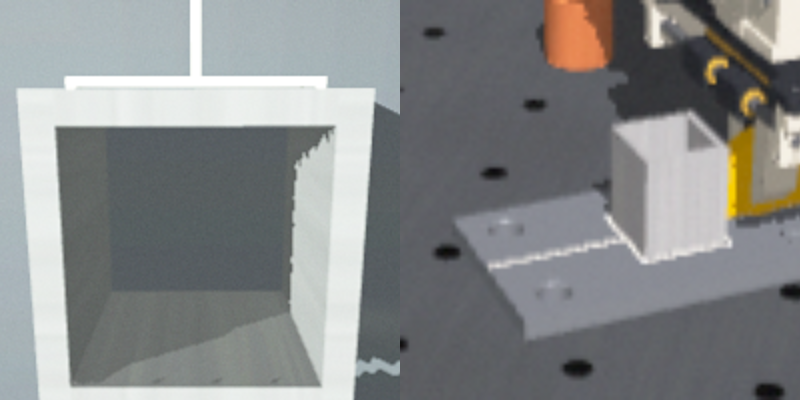

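The tube stands well inside the chalk square, and the lug hangs just beyond its slotted-end face. Next I bring the lug in and lower it.

```bash
python3 -m pendant '[{"linear":[1,0.7,-1],"twist":0},{"linear":[2,1.4,-2],"twist":0},{"linear":[3.3,2.4,-2.4],"twist":0},{"linear":[3.3,2.4,-2.8],"twist":0},{"linear":[3.3,2.4,-3.2],"twist":0},{"linear":[3.3,2.4,-3.4],"twist":0},{"linear":[3.3,2.4,-3.4],"twist":0}]'
python3 -m pendant '[{"linear":[0,0,0],"twist":0},{"linear":[0,0,0],"twist":0},{"linear":[0,0,0],"twist":0},{"linear":[0,0,0],"twist":0},{"linear":[0,0,0],"twist":0},{"linear":[0,0,0],"twist":0},{"linear":[0,0,40],"twist":0},{"linear":[0,0,80],"twist":0},{"linear":[0,0,120],"twist":0},{"linear":[20,14,145],"twist":0},{"linear":[20,14,145],"twist":0},{"linear":[20,14,145],"twist":0},{"linear":[20,14,145],"twist":0},{"linear":[20,14,145],"twist":0}]' 0
cat >> h.py <<'E'
a_=np.radians(35.05); EX=np.array([np.cos(a_),np.sin(a_)]); EY=np.array([-EX[1],EX[0]])
def plates(c):
  P=cloud(c); X=P[...,:2]@EX-414; Y=P[...,:2]@EY+328.4; Z=P[...,2]
  for nm,lo,hi in (('lug(-x)',-95,-26.0),('stiff(+x)',26,95)):
    for z0,z1 in ((17,30),(30,45),(45,66)):
      m=(Z>z0)&(Z<z1)&(X>lo)&(X<hi)&(abs(Y)<25)
      if m.sum()<20: continue
      x,y=X[m],Y[m]; r=cv2.minAreaRect(np.c_[x,y].astype(np.float32)); print(nm,z0,m.sum(),'X',x.min().round(2),x.max().round(2),'Y',y.min().round(2),y.max().round(2),'rect',np.round(r[0],1),np.round(r[1],1),round(r[2],1))
  print('tube hi',end=' '); m=(abs(Z-71.5)<2.5)&(abs(X)<35)&(abs(Y)<35); r=cv2.minAreaRect(np.c_[X[m],Y[m]].astype(np.float32)); print(np.round(r[0],2),np.round(r[1],1),round(r[2],1),X[m].min(),X[m].max())
E
python3 - <<'E'
from h import *
c=cap('wrist','w9'); o=bot.get_obs(); print(o['tool_pos']); plates(c); tubecheck(c)
s=cap('side','s9')
a=c['frame'][120:320,180:380]; b=s['frame'][150:250,240:340]
cv2.imwrite('pics/w9c.png',np.hstack([cv2.resize(a,(400,400),interpolation=3),cv2.resize(b,(400,400),interpolation=3)]))
E
```

```text
time: 21.15
tool_pos: [482.4, -64.2, 20.0]
tcp_rot: [-3.142, -0.0, -0.96]
contact_force: [-3.8, -0.5, 5.4]
grip_width: 11.8
time: 22.9
tool_pos: [501.7, -50.4, 163.8]
tcp_rot: [3.14, 0.001, -0.961]
contact_force: [-0.1, 0.1, 0.0]
grip_width: 92.3
[501.93271952 -50.37564437 163.98302926]
lug(-x) 45 829 X -76.74 -31.71 Y -5.61 6.03 rect [-54.2   0.3] [45.1 11.5] 0.3
stiff(+x) 17 122 X 26.0 26.32 Y -24.72 24.94 rect [26.2  0.1] [ 0.3 49.7] 0.0
stiff(+x) 30 121 X 26.0 26.3 Y -24.87 24.96 rect [26.2  0. ] [49.8  0.3] 90.0
stiff(+x) 45 192 X 26.0 26.26 Y -24.55 24.5 rect [26.1 -0. ] [ 0.3 49.1] 0.0
tube hi [0.87 0.03] [50.  50.7] 90.0 -24.487467697582588 26.244413835748787
plate X [304.37264878 523.91543049] Y [-388.40839903 -268.38216833]
28 back X 440.13 Y -353.12 -303.46 -328.29
48 back X 440.06 Y -352.79 -303.99 -328.39
66 back X 440.02 Y -353.25 -303.76 -328.5
```

View pics/w9c.png

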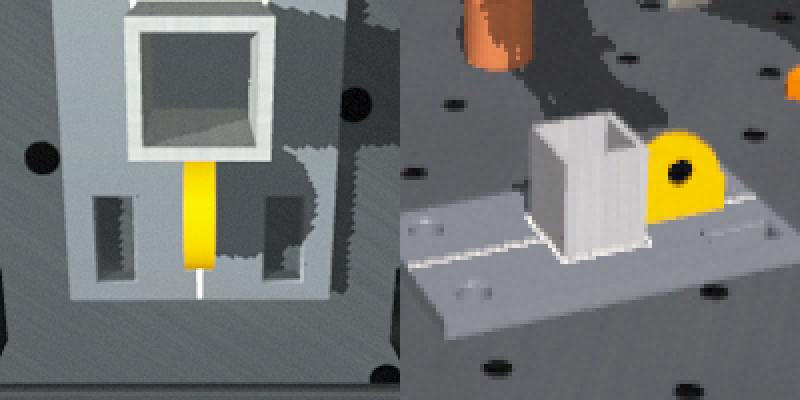

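The lug stands along the chalk line in contact with the tube. It pushed the tube about 0.9 mm along +X (back face 440.1, was 439.0), and I'll push it back later with the stiffener. Next is the stiffener.

```bash
python3 -m pendant '[{"linear":[-10,30,0],"twist":7},{"linear":[-25,80,0],"twist":15},{"linear":[-42,135,0],"twist":23},{"linear":[-60,190,0],"twist":31},{"linear":[-78,245,0],"twist":39},{"linear":[-94,295,0],"twist":47},{"linear":[-104,328,0],"twist":47},{"linear":[-108,340,0],"twist":47},{"linear":[-108,340,0],"twist":47},{"linear":[-108,340,0],"twist":47},{"linear":[-108,340,0],"twist":47},{"linear":[-108,340,0],"twist":47},{"linear":[-108,340,0],"twist":47}]' 0
python3 - <<'E'
from h import *
c=cap('wrist','w10'); o=bot.get_obs(); print(o['tool_pos'],np.degrees(o['tcp_rot'])); b=(330,460,240,345); clusters(c,zlo=5,box=b)
upright(c,b);upright(c,b,(30,60))
clusters(c,zlo=5,box=(330,640,200,500))
E
```

```text
time: 24.62
tool_pos: [394.6, 289.5, 164.7]
tcp_rot: [-3.142, -0.0, -0.14]
contact_force: [0.1, 0.3, 0.4]
grip_width: 91.6
[394.5914328  289.55228337 164.67316206] [-1.79998268e+02 -8.27597977e-03 -8.03642400e+00]
[278. 193.] 1166 ztop 49.6 rect [393.6 289.9] [39.1 11.4] 82.3
414 ((393.8107604980469, 289.65478515625), (60.379573822021484, 11.716341018676758), 82.10138702392578) zmax 269.659679158926
1082 ((393.6466979980469, 289.57958984375), (60.18588638305664, 11.605145454406738), 82.28946685791016) zmax 269.659679158926
[332.  37.] 4472 ztop 12.1 rect [452.6 407.1] [60.8 60.4] 20.2
[420. 168.] 2365 ztop 23.6 rect [513.1 292.2] [51.7 46.8] 26.5
[550. 162.] 812 ztop 30.3 rect [615.  281.1] [ 6.9 23.9] 3.8
[278. 193.] 1166 ztop 49.6 rect [393.6 289.9] [39.1 11.4] 82.3
```

View pics/w10.png

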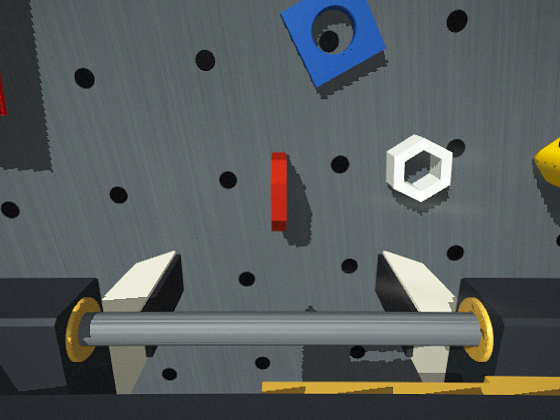

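The stiffener is at pixels (271–288, 152–231), the nut at (419,168) and the cap at (333,40). The measured stiffener centre is (393.7, 289.7) with size 60.3x11.7 and top at 49.6 mm, which check.

```bash
python3 -m pendant '[{"linear":[0.5,0,-40],"twist":0.2},{"linear":[0.5,0,-85],"twist":0.2},{"linear":[0.5,0,-120],"twist":0.2},{"linear":[0.5,0,-145],"twist":0.2},{"linear":[0.5,0,-154],"twist":0.2},{"linear":[0.5,0,-156.6],"twist":0.2},{"linear":[0.5,0,-156.6],"twist":0.2},{"linear":[0.5,0,-156.6],"twist":0.2}]' 0
python3 -m pendant '[{"linear":[0,0,0],"twist":0},{"linear":[0,0,0],"twist":0},{"linear":[0,0,0],"twist":0},{"linear":[0,0,0],"twist":0},{"linear":[0,0,0],"twist":0},{"linear":[0,0,0],"twist":0},{"linear":[0,0,0],"twist":0},{"linear":[0,0,0],"twist":0},{"linear":[0,0,0],"twist":0},{"linear":[0,0,0],"twist":0}]' 255
```

```text
time: 25.68
tool_pos: [395.5, 290.1, 8.9]
tcp_rot: [-3.141, -0.002, -0.136]
contact_force: [0.8, 0.6, 0.6]
grip_width: 91.5
time: 26.92
tool_pos: [394.8, 289.8, 8.0]
tcp_rot: [3.141, 0.0, -0.136]
contact_force: [-0.5, -0.1, 0.6]
grip_width: 12.0
```

```bash
python3 -m pendant '[{"linear":[0,0,20],"twist":0},{"linear":[0,0,55],"twist":0},{"linear":[0,0,90],"twist":0},{"linear":[15,-25,100],"twist":-5},{"linear":[38,-60,100],"twist":-10},{"linear":[63,-100,100],"twist":-16},{"linear":[88,-140,100],"twist":-22},{"linear":[113,-180,100],"twist":-29},{"linear":[138,-220,100],"twist":-36},{"linear":[160,-255,100],"twist":-42},{"linear":[176,-278,98],"twist":-46},{"linear":[181.7,-288.1,85],"twist":-47.15},{"linear":[181.7,-288.1,65],"twist":-47.15},{"linear":[181.7,-288.1,45],"twist":-47.15},{"linear":[181.7,-288.1,28],"twist":-47.15},{"linear":[181.7,-288.1,18],"twist":-47.15},{"linear":[181.7,-288.1,14],"twist":-47.15},{"linear":[181.7,-288.1,12.5],"twist":-47.15},{"linear":[181.7,-288.1,11.7],"twist":-47.15},{"linear":[181.7,-288.1,11.7],"twist":-47.15}]'
python3 -m pendant '[{"linear":[0,0,0],"twist":0},{"linear":[0,0,0],"twist":0},{"linear":[0,0,0],"twist":0},{"linear":[0,0,0],"twist":0},{"linear":[0,0,0],"twist":0},{"linear":[0,0,0],"twist":0},{"linear":[0,0,40],"twist":0},{"linear":[0,0,80],"twist":0},{"linear":[0,0,120],"twist":0},{"linear":[-28,-20,145],"twist":0},{"linear":[-28,-20,145],"twist":0},{"linear":[-28,-20,145],"twist":0},{"linear":[-28,-20,145],"twist":0},{"linear":[-28,-20,145],"twist":0}]' 0
python3 - <<'E'
from h import *
c=cap('wrist','w11'); o=bot.get_obs(); print(o['tool_pos']); plates(c); tubecheck(c)
s=cap('side','s11')
a=c['frame'][60:310,155:405]; b=s['frame'][150:250,240:340]
cv2.imwrite('pics/w11c.png',np.hstack([cv2.resize(a,(400,400),interpolation=3),cv2.resize(b,(400,400),interpolation=3)]))
E
```

```text
time: 29.42
tool_pos: [576.9, 1.6, 20.2]
tcp_rot: [-3.141, -0.001, -0.959]
contact_force: [0.5, 0.7, -2.7]
grip_width: 12.0
time: 31.18
tool_pos: [548.6, -17.9, 163.8]
tcp_rot: [3.141, 0.001, -0.959]
contact_force: [0.6, -0.1, -0.6]
grip_width: 92.0
[548.63207017 -18.0403134  163.96688964]
lug(-x) 45 569 X -66.45 -34.77 Y -5.51 5.94 rect [-50.6   0.2] [11.5 31.7] 90.0
stiff(+x) 30 32 X 26.16 88.89 Y -15.18 5.55 rect [ 59.2 -10.1] [66.  11.1] 18.3
stiff(+x) 45 1357 X 26.05 88.49 Y -6.24 7.24 rect [57.2 -0.2] [13.1 62.7] 88.4
tube hi [0.42 0.03] [50.1 51.1] 90.0 -25.139918160251682 25.977543354322847
plate X [316.49068637 523.5763102 ] Y [-388.67293721 -268.33376476]
28 back X 439.44 Y -353.24 -303.67 -328.45
48 back X 439.56 Y -353.36 -303.6 -328.48
66 back X 439.43 Y -353.42 -303.64 -328.53
```

View pics/w11c.png

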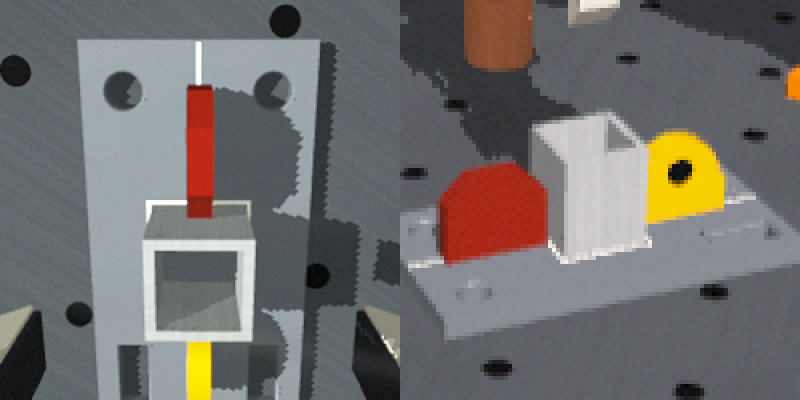

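```bash
cat >> h.py <<'E'
def gapx(c,t=25.):
  P=cloud(c); X=P[...,:2]@EX-414; Y=P[...,:2]@EY+328.4; Z=P[...,2]
  m=(Z>16)&(Z<45)&(abs(Y)<5)&(X>80)&(X<95); print('stiff far face X',np.median(X[m]).round(2),m.sum(),X[m].std().round(2))
  m=(Z>55)&(Z<66)&(abs(Y)<8)&(X>28)&(X<95); x=X[m]; y=Y[m]; print('stiff top X',np.percentile(x,[1,99]).round(2),'Ymed ends',np.median(y[x<45]).round(2),np.median(y[x>70]).round(2))
  m=(Z>20)&(Z<66)&(abs(Y)>10)&(abs(Y)<23)&(X>20)&(X<30); print('tube back',np.median(X[m]).round(2),m.sum())
  m=(abs(Z-12)<1)&(abs(Y)>15)&(abs(Y)<22)&(X>100)&(X<115); print('plate far end',np.percentile(X[m],99.5).round(2))
  m=(abs(Z-12)<1)&(abs(Y)<58)&(X<-95)&(X>-115)
  if m.any(): print('plate slotted end',np.percentile(X[m],.5).round(2))
E
python3 -c "
from h import *
for n in ('w6','w9','w11'): print(n); gapx(load(n))"
```

```text
w6
stiff far face X nan 0 nan
  return _methods._mean(a, axis=axis, dtype=dtype,
  ret = ret.dtype.type(ret / rcount)
  ret = _var(a, axis=axis, dtype=dtype, out=out, ddof=ddof,
  arrmean = um.true_divide(arrmean, div, out=arrmean,
  ret = ret.dtype.type(ret / rcount)
Traceback (most recent call last):
  File "h.py", line 72, in gapx
    m=(Z>55)&(Z<66)&(abs(Y)<8)&(X>28)&(X<95); x=X[m]; y=Y[m]; print('stiff top X',np.percentile(x,[1,99]).round(2),'Ymed ends',np.median(y[x<45]).round(2),np.median(y[x>70]).round(2))
                                                                                  ~~~~~~~~~~~~~^^^^^^^^^^
IndexError: index -1 is out of bounds for axis 0 with size 0
```

```bash
python3 -c "
from h import *
gapx(load('w11'))
for n in ('w6','w9','w11'):
  P=cloud(load(n)); X=P[...,:2]@EX-414; Y=P[...,:2]@EY+328.4; Z=P[...,2]
  m=(Z>20)&(Z<66)&(abs(Y)>10)&(abs(Y)<23)&(X>20)&(X<30); f=(abs(Z-12)<1)&(abs(Y)>15)&(abs(Y)<50)&(X>100)&(X<115)
  # chalk back edge line: white pixels at z12
  F=load(n)['frame'].min(axis=2); w=(F>200)&(abs(Z-12)<2)&(abs(Y)<22)&(abs(Y)>10)&(X>24)&(X<32)
  print(n,np.median(X[m]).round(2),np.percentile(X[f],99.5).round(2),'chalk back',w.sum(),X[w].mean())
" 2>&1 | grep -v Warn
```

```text
stiff far face X 88.8 39 0.06
stiff top X [37.41 79.52] Ymed ends -0.4 -0.33
tube back 25.42 577
plate far end 109.56
plate slotted end -97.56
w6 25.0 109.66 chalk back 81 27.20475033647964
w9 26.08 109.87 chalk back 84 27.10151652399118
w11 25.42 109.58 chalk back 39 27.080223559637663
```

The stiffener gap is 3.4 mm and the tube is about 0.6 mm off toward it. I'll regrip the stiffener and push 4.0 mm toward the tube, which closes up all three and recentres the tube.

```bash
python3 -m pendant '[{"linear":[28,20,-20],"twist":0},{"linear":[28,20,-65],"twist":0},{"linear":[28,20,-105],"twist":0},{"linear":[28,20,-132],"twist":0},{"linear":[28,20,-143],"twist":0},{"linear":[28,20,-145],"twist":0},{"linear":[28,20,-145],"twist":0},{"linear":[28,20,-145],"twist":0}]' 0
python3 -m pendant '[{"linear":[0,0,0],"twist":0},{"linear":[0,0,0],"twist":0},{"linear":[0,0,0],"twist":0},{"linear":[0,0,0],"twist":0},{"linear":[0,0,0],"twist":0},{"linear":[0,0,0],"twist":0},{"linear":[0,0,0],"twist":0},{"linear":[0,0,0],"twist":0},{"linear":[0,0,0],"twist":0},{"linear":[-0.8,-0.6,0.4],"twist":0},{"linear":[-1.6,-1.1,0.4],"twist":0},{"linear":[-2.4,-1.7,0.4],"twist":0},{"linear":[-2.8,-2,0.4],"twist":0},{"linear":[-3.1,-2.2,0.4],"twist":0},{"linear":[-3.3,-2.3,0.4],"twist":0},{"linear":[-3.3,-2.3,0.4],"twist":0},{"linear":[-3.3,-2.3,0],"twist":0},{"linear":[-3.3,-2.3,0],"twist":0}]' 255
python3 -m pendant '[{"linear":[0,0,0],"twist":0},{"linear":[0,0,0],"twist":0},{"linear":[0,0,0],"twist":0},{"linear":[0,0,0],"twist":0},{"linear":[0,0,0],"twist":0},{"linear":[0,0,0],"twist":0},{"linear":[0,0,40],"twist":0},{"linear":[0,0,80],"twist":0},{"linear":[0,0,120],"twist":0},{"linear":[-25,-17,145],"twist":0},{"linear":[-43,-30,155],"twist":0},{"linear":[-43,-30,155],"twist":0},{"linear":[-43,-30,155],"twist":0},{"linear":[-43,-30,155],"twist":0},{"linear":[-43,-30,155],"twist":0}]' 0
python3 - <<'E'
from h import *
c=cap('wrist','w12'); o=bot.get_obs(); print(o['tool_pos']); gapx(c); plates(c); tubecheck(c)
s=cap('side','s12')
a=c['frame'][80:320,160:400]; b=s['frame'][150:250,240:340]
cv2.imwrite('pics/w12c.png',np.hstack([cv2.resize(a,(400,400),interpolation=3),cv2.resize(b,(400,400),interpolation=3)]))
E
```

```text
time: 32.28
tool_pos: [577.4, 1.6, 20.9]
tcp_rot: [-3.14, -0.002, -0.959]
contact_force: [0.7, -0.5, 0.5]
grip_width: 91.8
time: 34.52
tool_pos: [573.4, -0.6, 19.9]
tcp_rot: [-3.141, -0.0, -0.959]
contact_force: [1.9, 1.2, -1.9]
grip_width: 11.7
time: 36.4
tool_pos: [530.5, -30.3, 174.2]
tcp_rot: [3.141, 0.001, -0.959]
contact_force: [-0.3, -0.4, 0.4]
grip_width: 91.8
[530.46824618 -30.31965327 174.2130779 ]
stiff far face X 84.83 12 0.01
stiff top X [34.36 75.53] Ymed ends -0.02 0.05
tube back 24.26 420
plate far end 109.62
plate slotted end -110.34
lug(-x) 45 664 X -76.11 -34.51 Y -5.96 5.7 rect [-55.3  -0.2] [11.6 41.6] 89.8
stiff(+x) 45 1314 X 26.06 84.25 Y -6.06 5.84 rect [55.2  0. ] [58.2 11.9] 0.3
tube hi [-0.7 -0.1] [50.7 50.1] 0.0 -26.05352987688991 24.67420942185919
plate X [303.55523784 523.62615479] Y [-388.58787913 -268.31119623]
28 back X 438.22 Y -353.18 -303.62 -328.4
48 back X 438.36 Y -353.44 -303.62 -328.53
66 back X 438.23 Y -353.46 -303.78 -328.62
```

View pics/w12c.png

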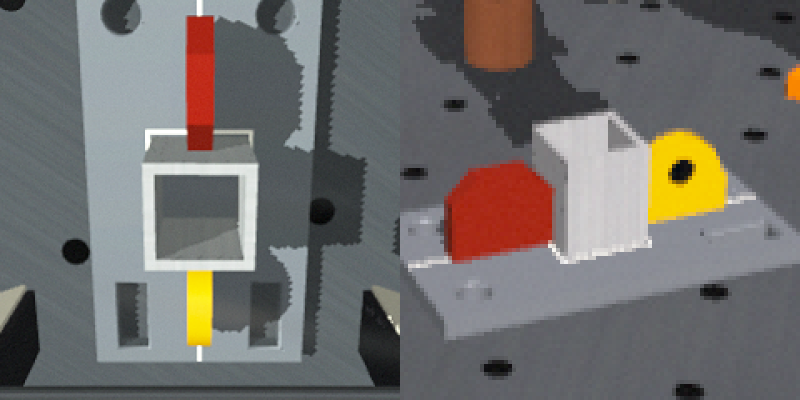

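Stiffener and lug both stand on the line in contact with the tube. The tube is about 0.4 mm from the plate centre, so all is well. Next is the cap plate.

```bash
python3 -m pendant '[{"linear":[-7,40,0],"twist":-5},{"linear":[-17,95,0],"twist":-10},{"linear":[-28,155,0],"twist":-14.9},{"linear":[-39,215,0],"twist":-14.9},{"linear":[-50,275,0],"twist":-14.9},{"linear":[-60,335,0],"twist":-14.9},{"linear":[-70,390,0],"twist":-14.9},{"linear":[-76,425,-10],"twist":-14.9},{"linear":[-78,438,-20],"twist":-14.9},{"linear":[-78,438,-20],"twist":-14.9},{"linear":[-78,438,-20],"twist":-14.9},{"linear":[-78,438,-20],"twist":-14.9},{"linear":[-78,438,-20],"twist":-14.9},{"linear":[-78,438,-20],"twist":-14.9},{"linear":[-78,438,-20],"twist":-14.9}]' 0
python3 - <<'E'
from h import *
c=cap('wrist','w13'); o=bot.get_obs(); print(o['tool_pos'],np.degrees(o['tcp_rot'])); clusters(c,zlo=5,box=(390,520,350,470)); clusters(c,zlo=9,box=(390,520,350,470))
E
```

```text
time: 38.38
tool_pos: [452.4, 407.3, 154.9]
tcp_rot: [-3.142, -0.0, -1.219]
contact_force: [-0.3, 0.7, 0.3]
grip_width: 92.3
[452.37234012 407.32854624 154.79011205] [-1.79997288e+02 -5.17085145e-03 -6.98627292e+01]
[280. 189.] 3915 ztop 12.1 rect [452.5 407.1] [60.6 60.1] 20.5
[280. 189.] 3793 ztop 12.1 rect [452.5 407.1] [60.6 60.1] 20.5
```

The cap measures 60.6x60.1 mm, top at 12.1 mm, centre (452.5, 407.1), yaw 20.5°, matching the two earlier views. Next I grasp it low.

```bash
python3 -m pendant '[{"linear":[0.6,-1.5,-40],"twist":0.4},{"linear":[0.6,-1.5,-85],"twist":0.4},{"linear":[0.6,-1.5,-120],"twist":0.4},{"linear":[0.6,-1.5,-140],"twist":0.4},{"linear":[0.6,-1.5,-148],"twist":0.4},{"linear":[0.6,-1.5,-151],"twist":0.4},{"linear":[0.6,-1.5,-152.2],"twist":0.4},{"linear":[0.6,-1.5,-152.2],"twist":0.4},{"linear":[0.6,-1.5,-152.2],"twist":0.4}]' 0
python3 -m pendant '[{"linear":[0,0,0],"twist":0},{"linear":[0,0,0],"twist":0},{"linear":[0,0,0],"twist":0},{"linear":[0,0,0],"twist":0},{"linear":[0,0,0],"twist":0},{"linear":[0,0,0],"twist":0},{"linear":[0,0,0],"twist":0},{"linear":[0,0,10],"twist":0},{"linear":[0,0,30],"twist":0},{"linear":[0,0,60],"twist":0},{"linear":[0,0,90],"twist":0},{"linear":[0,0,110],"twist":0},{"linear":[0,0,110],"twist":0}]' 255
```

```text
time: 39.55
tool_pos: [453.2, 406.1, 3.2]
tcp_rot: [-3.141, 0.0, -1.212]
contact_force: [-0.6, 0.1, 0.1]
grip_width: 91.8
time: 41.18
tool_pos: [453.7, 406.4, 114.4]
tcp_rot: [-3.138, 0.001, -1.212]
contact_force: [-0.3, 0.6, -3.5]
grip_width: 59.4
```

```bash
python3 -m pendant '[{"linear":[5,-30,10],"twist":2},{"linear":[12,-70,15],"twist":4},{"linear":[19,-115,15],"twist":6},{"linear":[27,-160,15],"twist":8},{"linear":[35,-205,15],"twist":10},{"linear":[43,-250,15],"twist":12},{"linear":[51,-295,15],"twist":14.5},{"linear":[58,-340,15],"twist":14.5},{"linear":[65,-380,15],"twist":14.5},{"linear":[71,-415,10],"twist":14.5},{"linear":[74,-433,0],"twist":14.5},{"linear":[74.8,-438.5,-10],"twist":14.5},{"linear":[74.8,-438.5,-20],"twist":14.5},{"linear":[74.8,-438.5,-28],"twist":14.5},{"linear":[74.8,-438.5,-33],"twist":14.5},{"linear":[74.8,-438.5,-36],"twist":14.5},{"linear":[74.8,-438.5,-37],"twist":14.5},{"linear":[74.8,-438.5,-37.5],"twist":14.5},{"linear":[74.8,-438.5,-38],"twist":14.5},{"linear":[74.8,-438.5,-38],"twist":14.5}]'
python3 - <<'E'
from h import *
s=cap('side','s14'); b=s['frame'][110:250,220:360]; cv2.imwrite('pics/s14c.png',cv2.resize(b,(560,560),interpolation=3))
E
```

```text
time: 43.68
tool_pos: [527.8, -32.7, 74.7]
tcp_rot: [-3.141, -0.0, -0.959]
contact_force: [-0.1, -0.3, -2.9]
grip_width: 59.5
```

View pics/s14c.png

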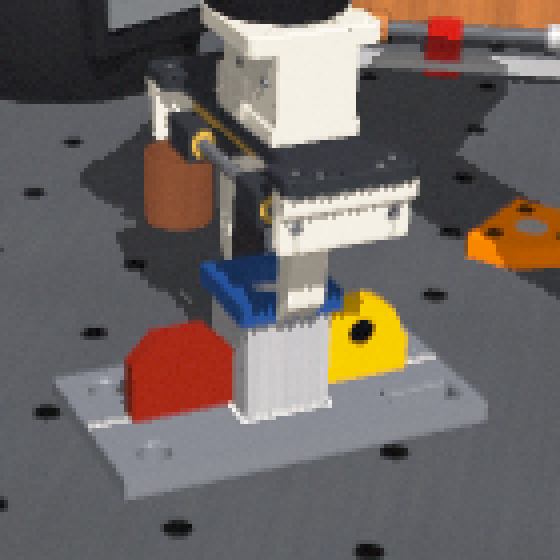

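The cap (crop 200–345, 255–325) lies flat on the tube top, still held. I release and look.

```bash
python3 -m pendant '[{"linear":[0,0,-0.4],"twist":0},{"linear":[0,0,-0.5],"twist":0},{"linear":[0,0,-0.5],"twist":0}]'
python3 -m pendant '[{"linear":[0,0,-0.5],"twist":0},{"linear":[0,0,-0.5],"twist":0},{"linear":[0,0,-0.5],"twist":0},{"linear":[0,0,-0.5],"twist":0},{"linear":[0,0,-0.5],"twist":0},{"linear":[0,0,-0.5],"twist":0},{"linear":[0,0,30],"twist":0},{"linear":[0,0,70],"twist":0},{"linear":[0,0,100],"twist":0},{"linear":[0,0,110],"twist":0},{"linear":[0,0,110],"twist":0},{"linear":[0,0,110],"twist":0},{"linear":[0,0,110],"twist":0},{"linear":[0,0,110],"twist":0}]' 0
cat >> h.py <<'E'
def capcheck(c):
  P=cloud(c); X=P[...,:2]@EX-414; Y=P[...,:2]@EY+328.4; Z=P[...,2]
  for nm,z0,z1 in (('cap top',81,87),('nut top',105,112)):
    m=(Z>z0)&(Z<z1)&(abs(X)<45)&(abs(Y)<45)
    if m.sum()>50: r=cv2.minAreaRect(np.c_[X[m],Y[m]].astype(np.float32)); print(nm,m.sum(),'z',np.median(Z[m]).round(2),np.round(r[0],2),np.round(r[1],1),round(r[2],1))
  m=(Z>20)&(Z<66)&(abs(Y)>10)&(abs(Y)<23)&(X>15)&(X<30); print('tube back',np.median(X[m]).round(2),m.sum()); m=(Z>20)&(Z<66)&(X>22)&(X<26.5)&(abs(Y)<30); print('tube Y',Y[m].min(),Y[m].max())
  f=(abs(Z-12)<1)&(abs(Y)>15)&(abs(Y)<50)&(abs(X)>100)&(abs(X)<115); print('plate ends',np.percentile(X[f],[.5,99.5]).round(2))
E
python3 - <<'E'
from h import *
c=cap('wrist','w15'); o=bot.get_obs(); print(o['tool_pos'],o['contact_force']); capcheck(c)
E
```

```text
time: 44.1
tool_pos: [527.9, -32.7, 74.5]
tcp_rot: [-3.141, -0.001, -0.959]
contact_force: [-2.1, 0.0, 3.9]
grip_width: 59.4
time: 45.85
tool_pos: [527.5, -32.6, 183.4]
tcp_rot: [3.141, 0.001, -0.959]
contact_force: [0.8, -0.5, 0.0]
grip_width: 91.8
[527.58354643 -32.60417394 183.51853719] [-0.58085345  0.34067419 -0.15152523]
cap top 5007 z 83.14 [-0.13 -0.23] [60.1 60.5] 89.7
tube back 24.2 155
tube Y -25.008995355128548 24.84684863820746
plate ends [-109.49  109.41]
```

The cap is centred within about 0.6 mm of the tube and square. Next is the nut; in picture w10 it had flats facing along tool yaw −8°, so −68° also fits.

```bash
python3 -m pendant '[{"linear":[-2,40,0],"twist":-5},{"linear":[-5,95,0],"twist":-10},{"linear":[-7,155,0],"twist":-13},{"linear":[-10,215,0],"twist":-13},{"linear":[-12,270,0],"twist":-13},{"linear":[-14,310,-10],"twist":-13},{"linear":[-14.7,324.6,-20],"twist":-13},{"linear":[-14.7,324.6,-20],"twist":-13},{"linear":[-14.7,324.6,-20],"twist":-13},{"linear":[-14.7,324.6,-20],"twist":-13},{"linear":[-14.7,324.6,-20],"twist":-13},{"linear":[-14.7,324.6,-20],"twist":-13},{"linear":[-14.7,324.6,-20],"twist":-13}]' 0
python3 - <<'E'
from h import *
c=cap('wrist','w16'); o=bot.get_obs(); print(o['tool_pos'],np.degrees(o['tcp_rot'])); clusters(c,zlo=5,box=(460,560,240,340))
P=cloud(c).reshape(-1,3); m=(abs(P[:,2]-24)<2)&(abs(P[:,0]-513)<45)&(abs(P[:,1]-292)<45); Q=P[m][:,:2]; print(np.median(P[m][:,2]))
H=cv2.convexHull(Q.astype(np.float32))[:,0]
best=[]
for t in np.arange(0,60,.5):
    w=[];cc=[];N=[]
    for k in range(3):
        n=np.array([np.cos(np.radians(t+60*k)),np.sin(np.radians(t+60*k))]); p=H@n; w.append(np.ptp(p)); cc.append((p.max()+p.min())/2); N.append(n)
    best.append((sum(w),t,np.linalg.lstsq(np.array(N),np.array(cc),rcond=None)[0],np.round(w,1)))
for b in sorted(best,key=lambda b:b[0])[:3]: print(b)
cv2.imwrite('pics/w16c.png',cv2.resize(c['frame'][100:300,150:410],None,fx=2,fy=2))
E
```

```text
time: 47.52
tool_pos: [513.1, 291.8, 164.1]
tcp_rot: [-3.141, -0.0, -1.186]
contact_force: [0.6, -0.0, 0.3]
grip_width: 91.7
[513.0595721  291.90848943 164.10211993] [-1.79997946e+02 -4.87948945e-03 -6.79643050e+01]
[280. 190.] 1940 ztop 24.0 rect [512.6 291.9] [46.5 52.1] 55.9
23.210834105861473
(np.float64(138.94203386230575), np.float64(56.0), array([512.52714867, 291.91658394]), array([46.5, 46. , 46.5]))
(np.float64(139.07388764613017), np.float64(55.5), array([512.55175359, 291.91052788]), array([46.4, 46.1, 46.6]))
(np.float64(139.19917047984063), np.float64(56.5), array([512.57783894, 291.92322136]), array([46.7, 46. , 46.5]))
```

View pics/w16c.png

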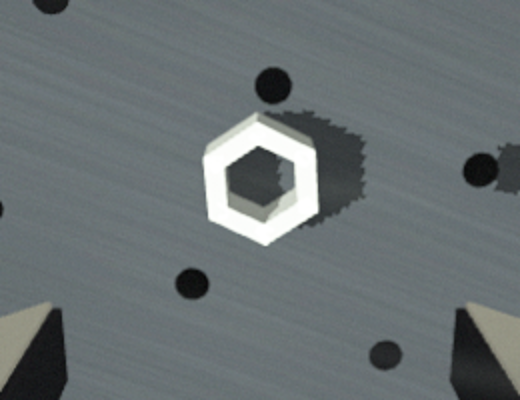

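The nut is at crop (262,180) with flats facing left and right, slightly turned. The measured centre is (512.5, 291.9), 46.3 mm across flats, top 24.0 mm, flats at 56°/−64°. Next I grasp it.

```bash
python3 -m pendant '[{"linear":[0.1,-1.2,-40],"twist":4},{"linear":[0.1,-1.2,-85],"twist":4},{"linear":[0.1,-1.2,-125],"twist":4},{"linear":[0.1,-1.2,-148],"twist":4},{"linear":[0.1,-1.2,-157],"twist":4},{"linear":[0.1,-1.2,-160],"twist":4},{"linear":[0.1,-1.2,-160],"twist":4},{"linear":[0.1,-1.2,-160],"twist":4}]' 0
python3 -m pendant '[{"linear":[0,0,0],"twist":0},{"linear":[0,0,0],"twist":0},{"linear":[0,0,0],"twist":0},{"linear":[0,0,0],"twist":0},{"linear":[0,0,0],"twist":0},{"linear":[0,0,0],"twist":0},{"linear":[0,0,0],"twist":0},{"linear":[0,0,0],"twist":0},{"linear":[0,0,10],"twist":0},{"linear":[0,0,30],"twist":0},{"linear":[0,0,65],"twist":0},{"linear":[0,0,100],"twist":0},{"linear":[0,0,125],"twist":0},{"linear":[0,0,125],"twist":0}]' 255
```

```text
time: 48.58
tool_pos: [513.8, 291.0, 5.1]
tcp_rot: [-3.14, -0.0, -1.116]
contact_force: [0.1, 0.1, -0.2]
grip_width: 92.4
time: 50.32
tool_pos: [514.2, 291.3, 131.4]
tcp_rot: [-3.137, -0.0, -1.116]
contact_force: [0.7, 0.2, -3.2]
grip_width: 45.4
```

```bash
python3 -m pendant '[{"linear":[1,-25,5],"twist":2},{"linear":[3,-60,10],"twist":4},{"linear":[5,-100,10],"twist":6},{"linear":[7,-145,10],"twist":9},{"linear":[9,-190,10],"twist":9},{"linear":[11,-235,10],"twist":9},{"linear":[13,-275,10],"twist":9},{"linear":[14,-305,5],"twist":9},{"linear":[14.8,-319,0],"twist":9},{"linear":[14.8,-323.3,-10],"twist":9},{"linear":[14.8,-323.3,-22],"twist":9},{"linear":[14.8,-323.3,-32],"twist":9},{"linear":[14.8,-323.3,-37],"twist":9},{"linear":[14.8,-323.3,-39],"twist":9},{"linear":[14.8,-323.3,-40],"twist":9},{"linear":[14.8,-323.3,-40.6],"twist":9},{"linear":[14.8,-323.3,-41],"twist":9},{"linear":[14.8,-323.3,-41.3],"twist":9},{"linear":[14.8,-323.3,-41.3],"twist":9}]'
python3 -m pendant '[{"linear":[0,0,0],"twist":0},{"linear":[0,0,0],"twist":0},{"linear":[0,0,0],"twist":0},{"linear":[0,0,0],"twist":0},{"linear":[0,0,0],"twist":0},{"linear":[0,0,0],"twist":0},{"linear":[0,0,30],"twist":0},{"linear":[0,0,70],"twist":0},{"linear":[0,0,110],"twist":0},{"linear":[0,0,120],"twist":0},{"linear":[0,0,120],"twist":0},{"linear":[0,0,120],"twist":0},{"linear":[0,0,120],"twist":0},{"linear":[0,0,120],"twist":0}]' 0
python3 - <<'E'
from h import *
c=cap('wrist','w17'); o=bot.get_obs(); print(o['tool_pos'],o['contact_force'],o['grip_width']); capcheck(c)
s=cap('side','s17'); t=cap('top','t17')
a=c['frame'][60:320,150:410]; b=s['frame'][120:240,220:340]
cv2.imwrite('pics/w17c.png',np.hstack([cv2.resize(a,(400,400),interpolation=3),cv2.resize(b,(400,400),interpolation=3)]))
E
```

```text
time: 52.7
tool_pos: [528.1, -32.6, 88.0]
tcp_rot: [-3.141, -0.0, -0.959]
contact_force: [0.2, -0.4, -0.1]
grip_width: 46.2
time: 54.45
tool_pos: [527.7, -32.5, 207.0]
tcp_rot: [3.141, 0.001, -0.959]
contact_force: [0.7, -1.1, 0.5]
grip_width: 91.9
[527.75638961 -32.49242637 207.18471783] [ 0.22221267 -1.05253296 -0.8055948 ] 91.93558045806732
cap top 2166 z 83.21 [-0.43 -0.22] [60.8 60.1] 0.0
nut top 1983 z 107.11 [ 0.18 -0.32] [52.3 46. ] 0.4
tube back 24.23 139
tube Y -24.847764306914655 24.945918455390768
plate ends [-110.05  109.83]
```

View pics/w17c.png

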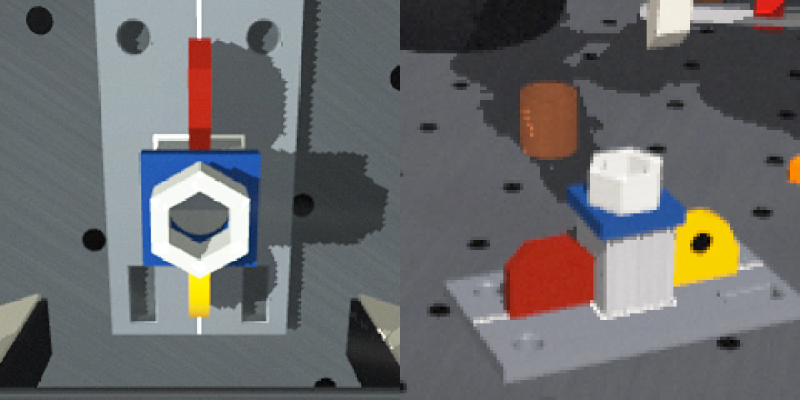

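Stack complete: nut flat on the blue cap, with lug and stiffener on the line. One more check from the opposite side, because the lug's contact and the tube's x offset were only seen from the +35° side.

```bash
python3 -m pendant '[{"linear":[0,0,0],"twist":10},{"linear":[0,0,0],"twist":20},{"linear":[0,0,0],"twist":30},{"linear":[0,0,0],"twist":40},{"linear":[0,0,0],"twist":50},{"linear":[0,0,0],"twist":60},{"linear":[0,0,0],"twist":70},{"linear":[0,0,0],"twist":80},{"linear":[0,0,0],"twist":90},{"linear":[0,0,0],"twist":100},{"linear":[0,0,0],"twist":110},{"linear":[0,0,0],"twist":120},{"linear":[0,0,0],"twist":130},{"linear":[0,0,0],"twist":140},{"linear":[0,0,0],"twist":150},{"linear":[0,0,0],"twist":160},{"linear":[0,0,0],"twist":170},{"linear":[0,0,0],"twist":180},{"linear":[0,0,0],"twist":180},{"linear":[0,0,0],"twist":180}]'
python3 -m pendant '[{"linear":[0,0,0],"twist":0},{"linear":[0,0,0],"twist":0},{"linear":[0,0,0],"twist":0}]'
python3 - <<'E'
from h import *
c=cap('wrist','w18'); P=cloud(c); X=P[...,:2]@EX-414; Y=P[...,:2]@EY+328.4; Z=P[...,2]
f=(abs(Z-12)<1)&(abs(Y)>20)&(abs(Y)<50)&(abs(X)>100)&(abs(X)<115); e=np.percentile(X[f],[.5,99.5]); print('plate ends',e,e.mean())
m=(Z>20)&(Z<66)&(abs(Y)>10)&(abs(Y)<23)&(X>-32)&(X<-18); print('tube front',np.median(X[m]),m.sum())
m=(Z>16)&(Z<40)&(abs(Y)<7)&(X<-75)&(X>-100); print('lug far face',np.median(X[m]),m.sum(), 'lug Y',[np.median(Y[(Z>45)&(Z<64)&(abs(Y)<12)&(X>a)&(X<a+12)]).round(2) for a in (-75,-45)])
F=c['frame'].min(axis=2); w=(F>190)&(abs(Z-12)<2)&(abs(Y)<22)&(abs(Y)>10)&(X<-23)&(X>-32); print('chalk front',w.sum(),X[w].mean())
for n,z0,z1 in (('cap',81,87),('nut',105,112)):
  k=(Z>z0)&(Z<z1)&(abs(X)<45)&(abs(Y)<45); r=cv2.minAreaRect(np.c_[X[k],Y[k]].astype(np.float32)); print(n,r)
cv2.imwrite('pics/w18c.png',cv2.resize(c['frame'][60:320,140:420],None,fx=2.3,fy=2.3,interpolation=3))
t=load('t17'); clusters(t,box=(360,660,-320,-250),amin=100); clusters(t,box=(590,660,240,320),amin=100)
E
```

```text
time: 57.1
tool_pos: [527.9, -32.5, 207.7]
tcp_rot: [3.142, -0.0, 2.179]
contact_force: [0.8, -0.9, -0.1]
grip_width: 92.0
time: 57.48
tool_pos: [527.9, -32.5, 207.7]
tcp_rot: [3.142, -0.0, 2.182]
contact_force: [0.7, -0.5, -1.0]
grip_width: 91.7
plate ends [-109.86182223  110.37291018] 0.25554397269757345
tube front -24.99922717355534 166
lug far face -83.23231974502579 72 lug Y [np.float64(-0.17), np.float64(-0.15)]
chalk front 32 -27.341252200044906
cap ((0.10013389587402344, -0.6103878021240234), (60.12767791748047, 60.048004150390625), 0.20624692738056183)
nut ((0.3539295196533203, -0.5860404968261719), (45.95372009277344, 52.83037567138672), 89.07453918457031)
[383. 167.] 250 ztop 51.4 rect [ 637.4 -283.3] [47.6 43.9] 83.0
[386. 255.] 526 ztop 18.9 rect [ 390.6 -284.6] [72.1 65.3] 67.6
[178. 165.] 308 ztop 62.4 rect [641.9 282.8] [54.7 32.4] 28.6
```

```bash
python3 - <<'E'
from h import *
c=load('w18'); P=cloud(c); X=P[...,:2]@EX-414; Y=P[...,:2]@EY+328.4; Z=P[...,2]
for z in range(14,62,4):
  m=(Z>z)&(Z<z+4)&(abs(Y)<8)&(X<-26)&(X>-100); t=(Z>z)&(Z<z+4)&(abs(Y)>10)&(abs(Y)<23)&(X>-32)&(X<-18)
  if m.any(): print(z,m.sum(),'lug X',np.percentile(X[m],[1,50,99]).round(2),'Y',np.percentile(Y[m],[2,98]).round(2),'tube',np.median(X[t]).round(2) if t.any() else None)
for n in ('top0','t17'):
  print(n); t=load(n); clusters(t,box=(340,680,-340,-230),amin=100); clusters(t,box=(590,680,240,320),amin=100)
d=cv2.absdiff(load('top0')['frame'],load('t17')['frame']).max(axis=2)
for nm,(u,v) in dict(pipe=(384,168),magnet=(388,254),tape=(177,163)).items(): print(nm,'changed px',(d[v-20:v+20,u-20:u+20]>40).sum())
E
```

```text
14 1 lug X [-30.46 -30.46 -30.46] Y [6.53 6.53] tube -24.91
30 94 lug X [-84.84 -82.42 -26.12] Y [-6.36  5.28] tube -24.99
34 17 lug X [-84.71 -81.63 -26.41] Y [-5.38  2.96] tube -24.96
38 14 lug X [-80.91 -80.89 -80.22] Y [-4.92  4.61] tube -25.02
42 40 lug X [-80.61 -79.38 -30.71] Y [-6.    5.57] tube -24.86
46 68 lug X [-79.4  -77.13 -31.13] Y [-6.02  5.53] tube -25.15
50 135 lug X [-77.15 -72.59 -33.46] Y [-5.99  4.94] tube None
54 217 lug X [-74.18 -67.36 -36.99] Y [-5.88  5.42] tube None
58 423 lug X [-68.81 -56.09 -43.11] Y [-5.8   5.45] tube None
top0
[383. 166.] 255 ztop 51.2 rect [ 638.9 -283.5] [46.8 47.4] 23.8
[384. 207.] 346 ztop 61.4 rect [ 523.7 -278. ] [50.1 52.2] 35.1
[386. 255.] 568 ztop 18.9 rect [ 387.6 -284.4] [73.4 72.4] 69.0
[177. 162.] 390 ztop 62.4 rect [646.  287.8] [64.  30.1] 25.1
t17
[383. 166.] 258 ztop 51.4 rect [ 638.4 -282.9] [46.3 47.8] 45.5
[386. 255.] 569 ztop 18.9 rect [ 387.4 -285. ] [74.1 72.6] 69.1
[177. 162.] 390 ztop 62.1 rect [646.9 285.4] [65.9 32.4] 28.6
pipe changed px 834
magnet changed px 496
tape changed px 0
```

```bash
python3 -c "
from plant import bot
o=bot.get_obs(); print(o['time'],o['grip_width'],o['tool_pos'],o['contact_force']); print(bot.close_job())"
```

```text
57.525 91.66608802472662 [527.94148519 -32.52917084 207.73563865] [-0.05256578 -0.70395547 -0.05347586]
the job is handed in; nothing more can be done
None
```

The levelling foot is fitted up in the order asked, and I handed it in at 57.5 s with the gripper open and about 100 mm above the nut.

Last checks from the wrist camera, mostly from two opposite sides:
- **Tube:** it stands inside the chalk square and square to it. It is 0.3–0.8 mm off centre towards the slotted end, depending on the view, and about 0.1 mm off sideways. I regrasped it once to take out a 1.6 mm sideways error.
- **Lug and stiffener:** both stand on the chalk line within about 0.4 mm, with no measurable gap to the tube. Placing the lug pushed the tube about 0.6–0.9 mm. I pushed it back with the stiffener, which also closed up all three pieces.
- **Cap plate:** it lies flat and square, within about 0.7 mm of the tube centre.
- **Nut:** it lies flat, within about 0.6 mm of the cap centre.
- **Pipe offcut, magnet and tape measure:** the top camera shows no move on the pipe offcut and magnet beyond measurement noise (under 1 mm). The tape's fitted centre shifted 2.5 mm between views, but none of the pixels around it changed, so I take it as unmoved.

Disagreements:
- The side and top cameras differed from the wrist camera by up to about 4 mm, so I used the wrist camera for the fit-up.
- The wrist readings along the plate varied by about 0.5 mm from place to place.
- The picture from the opposite side hit the 16-picture limit, so I checked it from its depth numbers only.

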